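# Shut the gas bottle's guarded valve by feel and cap it

### The arm

A 6-joint arm with a two-finger parallel gripper is mounted at the origin on a cart in front of the work surface, level with it; the furniture and walls round the work are solid. World frame = base frame: x ahead of the robot, y to its left, z up, the work surface at z = 0. Lengths are in m, angles in rad, forces in N, time in s.
With the tool pointing down it reaches from about 0.275 to 0.75 m from the base axis. Payload 10.2 kg.
Tool frame: the origin (TCP) lies midway between the tips of the shut fingers; the grasp point (between the pads) lies 19 mm behind it (grip_depth is the distance from the TCP to the grasp point, in m); z points along the fingers, y is the line along which they close (so a half turn about z gives the same grasp; the last joint's range is limited). The gripper opens to 88 mm and grips with 3 to 60 N. Pads are 18 mm wide; open, the fingers measure 123 mm over their backs; the gripper's body (75 mm by 187 mm) begins 45 mm behind the grasp point.
Start: joints at [-1.398, 0.313, 1.498, -0, 1.331, -0.223], TCP at [0.202, -0.484, 0.239] pointing down, gripper open.
Joint ranges: [-2.94, 2.94], [-0.97, 2.17], [0.19, 2.56], [-1.23, 4.37], [0.02, 3.11], [-2.88, 2.88]. Speed limits (rad/s): [2.39, 2.39, 3.01, 3.14, 3.14, 3.14].

### API

Orientations are given as a unit quaternion [w, x, y, z].
In Python, from plant import get_state, snapshot, camera_info, job_done, grip_depth gives the robot as it stands.
- The arm moves only by the tool carry_out, never from a script. Its argument "commands" is text: rows parted by semicolons, each of 7 numbers parted by spaces: the closure, from 0 (fully open) to 1 (shut), then the shift along the world's x, y, z in m, then the turn, a rotation vector about the world's x, y, z in rad. A call has 1 to 12 rows; each row shifts and turns the commanded pose from where the row before left it; what a row does not reach is not made up. A row lasts 1/12 s, in which the tool goes at most 41.7 mm and 7.16 degrees, less where a joint would pass 70% of its speed; a pose out of reach is approached as far as the arm can. A call is refused whole if a number of a shift passes 0.0417 or a number of a turn 0.125, either way. A call with a gripper value outside its range is refused whole. The fingers move at their own pace and stop on an object; "newtons" is the grip in N (left out, the last holds). Time passes only in rows, so rows that do not move let the fingers close. It gives the time, the measured TCP pose, the force, the opening and the grip force at its end, in the units of the state.
- get_state(): the state, without advancing time (a new reading comes with each control period).
- snapshot(name): name is "side" or "top"; returns the picture (420x560x3 uint8, red, green, blue); there is no depth.
- camera_info(name): a dict with "camera_matrix" (3x3 intrinsics, pixels), "R" (3x3) and "t" (3): a world point X has camera coordinates R X + t. Camera axes: x right, y down, z forward; pixel columns grow to the right and rows downward; lengths in m; the calibration is good to about 2 mm. A picture is of the moment at which its call begins. camera_info takes no time and is no camera call.
- job_done(): hands the job in; it is judged then, once.
The state is a dict: "clock": time; "joint_positions": joint angles; "joint_velocities": joint speeds; "joint_torque": joint torques, N m; "eef_pos": TCP position; "ee_rot": TCP orientation; "ft_force": force on the tool from outside, world axes, zero at the start; "moment": the same for the moment, N m; "opening": finger opening in m; "finger_force": force on a finger pad.
Only numpy, scipy, OpenCV 4.12 (cv2) and the standard library are available. Lean on these libraries where they do the work, as an engineer would, in place of code of your own. Each camera call takes 0.05 s, during which the arm holds its last target. There are 200 camera calls.

### The job

Shut down the small gas bottle for the night: reach down inside its collar and turn the valve knob clockwise until the valve is firmly seated, by feel and without forcing it, since too much torque spoils the nylon seat. Then put the guard cap on the collar, its slot over the outlet, level and all the way down, and let go of it. Leave the other things on the bench where they lie.

Things in the scene. Friction and masses are not known exactly. Their poses are not given: they have to be found in the camera images.
- gas_bottle: squat grey steel gas bottle, 116 across, shoulder 117 high, screwed to the bench in a dark round holder (136 across); cannot move. Origin on its axis at bench height, z up, +y towards the outlet. On the shoulder stands a round guard collar: outside diameter 90, wall 4 (inside 82), rim 170 above the bench. The brass valve and its knob stand in the middle of the collar
- collar_rim (a point): on the bottle's axis at the height of the collar's rim (170 above the bench)
- outlet_end (a point): middle of the closed end of the brass outlet, which runs level from the valve out through the collar along the bottle's +y: axis 123.5 above the bench, 12 thick, ends 67 from the bottle's axis, with a nut 17 thick outside the collar (54 to 65 from the axis). No hose is on it
- valve_knob (a joint): angle of the black knob, rad: 0 fully open, grows clockwise from above (closing), end stop 3.2; starts at 0 to 0.6. At q its bar is turned by -q about z from the bottle's x; it does not rise. The spindle meets the worn seat somewhere from 1.0 to 2.2: not visible, only torque tells. Free turning takes 0.08 N m; from the seat on it rises about 1 N m per rad: firmly shut from 0.22, seat spoiled at 0.52
- knob_grip (a point): middle of the knob's grip bar, on the bottle's axis, 150 above the bench; x along the bar. The bar is 34 long, 14 thick, 20 high (140 to 160 above the bench: its top is 10 below the collar's rim), on a round flange 37 across whose top is at 140. Between the bar's flat sides and the collar are 34
- spindle: screw spindle under the knob, inside the brass valve, out of sight: goes down 4 for each radian of the knob. Its force on the nylon seat, which belongs to the bottle, tells how tight the valve is: (closing torque - 0.08 N m of thread friction) / 0.004 m. At rest friction may hide up to 0.08 N m either way. When let go, the knob springs back a little and friction keeps about 20 N on the seat
- guard_cap: grey plastic guard cap, 0.10 to 0.21 kg, stands skirt down. Origin: middle of its lower edge, z up. Skirt 101 outside, 94 inside, flared to 99 over the lowest 7; 50 deep; top plate 5 (upper face 55 above the origin). At its +y the lower edge has an open slot 22 wide, 16 high. Home: top on the collar's rim, slot over the outlet; turned over 0.08 rad off it stands on the outlet, 10 too high
- cap_seat (a point): middle of the inner face of the cap's top, 50 above the cap's origin: meets point collar_rim when the cap is home
- cap_grip (a point): middle of the bar grip on the cap's top, 66 above the cap's origin; the bar lies along the cap's x, 42 long, 14 thick, 23 high (upper end 78 above the cap's origin)
- cap_slot (a point): middle of the slot at the skirt's lower edge, 49 from the cap's axis along its +y
- bur_stand: bystander: wooden block with burs, 45x90x50; origin at the middle of its underside
- pumice_pot: bystander: white enamel pot, 71 across, 43 high; origin at the middle of its underside
- tin_yellow: bystander: flat round yellow tin, 73 across, 25 high; origin at the middle of its underside
- lighter: bystander: flat lighter, 25x80x12; origin at the middle of its underside

How it is judged:
By the outcome, as a careful person would: the job done as asked, in the order asked, and still so for the second after the job is handed in, with the robot touching nothing.
It also fails if it takes over 72 s, if anything falls off the work surface, if the arm or the gripper's body presses on something with over 40 N, if the wrist force passes 120 N, or if a joint passes its speed limit or range.

## Working session

There is one attempt and no reset: what is moved stays moved. The work goes in short steps, Python scripts to look and compute and a tool call to move; the robot and the scene stay as the last step left them, time stands still between calls to the robot, and variables do not carry over. Pictures are saved under pics/ and viewed, at most 10 in all, crops included, and the job is handed in when it is done.

Besides the shell and the picture viewer there is one more tool, called after "Call:" as name(argument=value, ...) on one line, values as JSON. carry_out: Moves the arm, as the interface text tells. Its arguments: {"type":"object","properties":{"commands":{"type":"string"},"newtons":{"type":"number"}},"required":["commands"]}

```bash
mkdir -p pics; python3 - <<'E'
from plant import *
import cv2,numpy as np
for n in("side","top"):
    cv2.imwrite(f"pics/{n}0.png",snapshot(n)[:,:,::-1]); c=camera_info(n); print(n,c["camera_matrix"],c["R"],c["t"])
s=get_state();print(s, grip_depth)
E
```

```text
side [[525.87210349   0.         282.57477465]
 [  0.         525.87210349 211.2441849 ]
 [  0.           0.           1.        ]] [[ 0.86150359 -0.50772316 -0.0053628 ]
 [-0.31633266 -0.52843106 -0.78784152]
 [ 0.39717152  0.68042473 -0.61585467]] [-0.45863342  0.25154452  1.32945321]
top [[396.26741011   0.         280.48145634]
 [  0.         396.26741011 212.38088472]
 [  0.           0.           1.        ]] [[-0.01875188 -0.9991917   0.03555709]
 [-0.99584899  0.01549739 -0.08969181]
 [ 0.08906827 -0.03709138 -0.99533465]] [-0.03898279  0.54129851  0.91524381]
{'clock': 0.1, 'joint_positions': array([-1.39841450e+00,  3.13384378e-01,  1.49836595e+00, -2.76225959e-06,
        1.33099601e+00, -2.23409628e-01]), 'joint_velocities': array([-0.00074279, -0.00120113, -0.0016745 , -0.00049979, -0.00046122,
        0.00100692]), 'joint_torque': array([ 2.18278990e-03, -4.02811038e+01, -2.52643973e+01,  6.95589976e-02,
        3.42329289e-02, -4.56997248e-05]), 'eef_pos': array([ 0.20235206, -0.48419502,  0.23822142]), 'ee_rot': array([-5.76687882e-04,  9.80482234e-01,  1.96606857e-01,  1.33748927e-05]), 'ft_force': array([-0.58500142,  0.17393659, -0.16603424]), 'moment': array([0.00272655, 0.01048161, 0.0631717 ]), 'finger_force': 0.0, 'opening': 0.08834841713912317} 0.0187
```

View pics/top0.png

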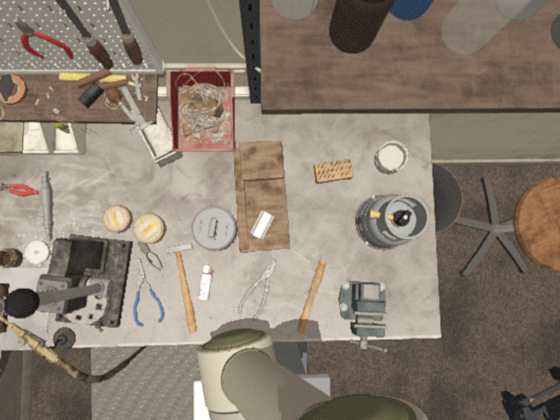

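View pics/side0.png

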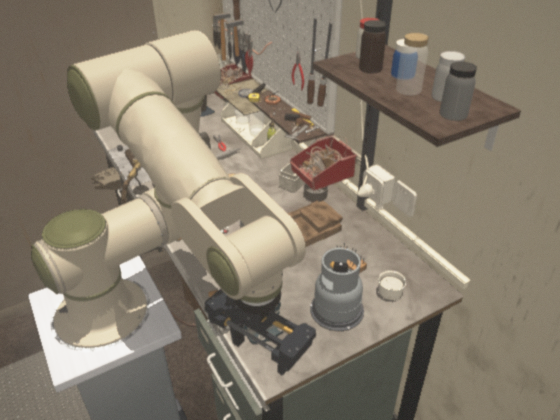

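The top view shows the bottle at about (392,220), its brass outlet pointing left (355–380,214), and the cap at (213,228). The side view shows the bottle at (340,290). I'll enlarge these next.

```bash
python3 - <<'E'
import cv2,numpy as np
t=cv2.imread("pics/top0.png");s=cv2.imread("pics/side0.png")
f=lambda im,x,y,w,h,k:cv2.resize(im[y:y+h,x:x+w],None,fx=k,fy=k,interpolation=cv2.INTER_CUBIC)
# bottle top (350..430,180..255) x5 ; cap (185..245,200..260) x5 ; 
a=f(t,350,182,80,75,5);b=f(t,178,190,80,75,5);c=f(s,300,230,80,45,5)
d=f(s,300,275,80,45,5)
cv2.imwrite("pics/crop1.png",np.vstack([np.hstack([a,b]),np.hstack([c,d])]))
E
```

```text
(no output)
```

View pics/crop1.png

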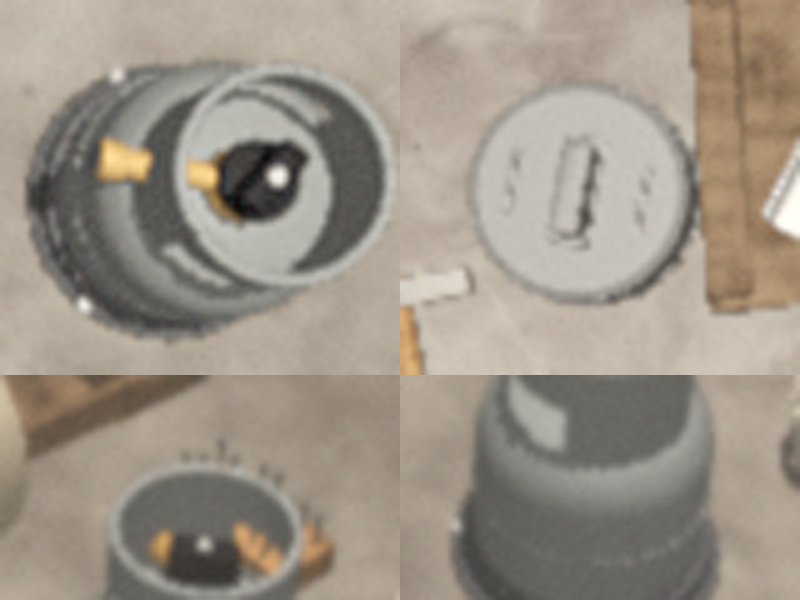

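```bash
cat > h.py <<'E'
import cv2,numpy as np
from plant import *
def ray(n,uv,z):
    c=camera_info(n);R=np.array(c["R"]);t=np.array(c["t"]);o=-R.T@t
    d=R.T@np.linalg.solve(c["camera_matrix"],[*uv,1]);return o+d*(z-o[2])/d[2]
def proj(n,P):
    c=camera_info(n);p=(np.array(P)@np.array(c["R"]).T+c["t"])@np.array(c["camera_matrix"]).T
    return p[:,:2]/p[:,2:]
def place(P,o,yaw):
    c,s=np.cos(yaw),np.sin(yaw);return np.array(P)@np.array([[c,s,0],[-s,c,0],[0,0,1]])+[*o,0]
def circ(r,z,n=48):
    a=np.linspace(0,2*np.pi,n);return np.c_[r*np.cos(a),r*np.sin(a),0*a+z]
def rect(l,w,z): return np.array([[l,w,z],[-l,w,z],[-l,-w,z],[l,-w,z],[l,w,z]])*[.5,.5,1]
def crop(im,x,y,w,h,k): return cv2.resize(im[y:y+h,x:x+w],None,fx=k,fy=k,interpolation=cv2.INTER_CUBIC)
def draw(img,n,P,x,y,k,col):
    p=(proj(n,P)-[x,y]+.5)*k;cv2.polylines(img,[np.round(p).astype(np.int32)],False,col,1,cv2.LINE_AA)
E
python3 - <<'E'
from h import *
b=ray("top",(407.2-.4,217.2-.4),.17);o=ray("top",(370.,213.4),.1235)
oo=ray("top",(370.6,213.6),.1235)
print("rim",b,"outend",o,np.hypot(*(o-b)[:2]), "yaw",np.arctan2(-(o-b)[0],(o-b)[1]))
print("side rim",ray("side",(340.5,253.5),.17))
print("cap plate",ray("top",(214,227.6),.055),"bar",ray("top",(212.8,227.1),.078))
u,v=[ray("top",(178+x/5,190+y/5),.078) for x,y in((167,235),(183,139))]
print("bar yaw,len",np.arctan2(*(v-u)[1::-1]),np.hypot(*(v-u)[:2]))
u,v=[ray("top",(350+x/5,182+y/5),.16) for x,y in((235,210),(305,155))]
print("knob yaw",np.arctan2(*(v-u)[1::-1]),np.hypot(*(v-u)[:2]))
E
```

```text
rim [ 0.51460217 -0.2987878   0.17      ] outend [ 0.52656574 -0.23621937  0.1235    ] 0.06370193262330062 yaw -0.18892740773740785
side rim [ 0.52639082 -0.28145228  0.17      ]
cap plate [0.50546023 0.10484533 0.055     ] bar [0.50537917 0.10448578 0.078     ]
bar yaw,len -0.16806466351749155 0.04309345855135408
knob yaw -0.936900049620382 0.03737050110616005
```

```bash
python3 - <<'E'
from h import *
t=cv2.imread("pics/top0.png");s=cv2.imread("pics/side0.png")
B=(.5146,-.2988);by=-.19;C=(.5054,.1046);cy=-.168;q=.6
out=[]
for n,im,x,y,w,h,k in(("top",t,352,190,80,60,5),("top",t,178,195,80,60,5),("side",s,300,242,80,60,5)):
    g=crop(im,x,y,w,h,k)
    for P,c in((circ(.045,.17),(0,0,255)),(circ(.041,.17),(0,0,255)),(np.array([[0,.054,.1235],[0,.067,.1235]]),(255,0,0))): draw(g,n,place(P,B,by),x,y,k,c)
    for z in(.14,.16): draw(g,n,place(rect(.034,.014,z),B,by-q),x,y,k,(0,255,0))
    draw(g,n,place(circ(.0185,.14),B,0),x,y,k,(0,255,255))
    draw(g,n,place(circ(.0505,.055),C,0),x,y,k,(0,0,255));draw(g,n,place(rect(.042,.014,.078),C,cy),x,y,k,(0,255,0))
    out.append(g)
out.append(crop(t,352,190,80,60,5))
cv2.imwrite("pics/ov1.png",np.vstack([np.hstack(out[:2]),np.hstack(out[2:])]))
E
```

```text
(no output)
```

View pics/ov1.png

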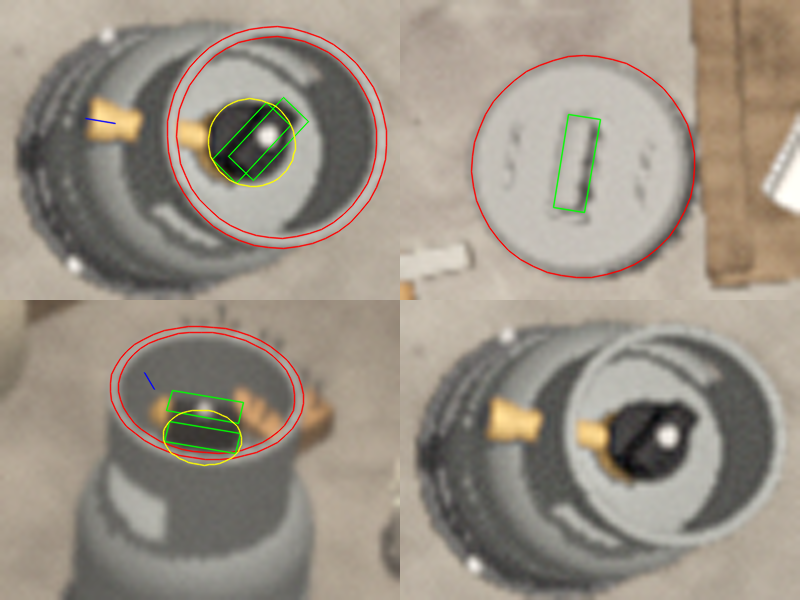

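Overlays fit: bottle at (0.515,-0.299) with yaw about -0.19, knob bar near -0.79 (q about 0.55), cap at (0.505,0.105). I'll go above the knob with the fingers opened to about 32 mm.

Call:
carry_out(commands="0.64 0.026 0.0154 0.001 0 0 0.125;0.64 0.026 0.0154 0 0 0 0.125;0.64 0.026 0.0154 0 0 0 0.125;0.64 0.026 0.0154 0 0 0 0.125;0.64 0.026 0.0154 0 0 0 0.125;0.64 0.026 0.0154 0 0 0 0.125;0.64 0.026 0.0154 0 0 0 0.125;0.64 0.026 0.0154 0 0 0 0.125;0.64 0.026 0.0154 0 0 0 0.125;0.64 0.026 0.0154 0 0 0 0.125;0.64 0.026 0.0154 0 0 0 0.125;0.64 0.026 0.0154 0 0 0 0.125", newtons=20)

```text
clock: 1.1
eef_pos: [0.5155, -0.2985, 0.2393]
ee_rot: [-0.0, 0.581, 0.814, 0.0]
ft_force: [-0.7, -0.8, 0.5]
opening: 0.0316
finger_force: 0.0
```

Call:
carry_out(commands="0.64 0 0 0 0 0 0.12;0.64 0 0 0 0 0 0.12;0.64 0 0 0 0 0 0.12;0.64 0 0 0 0 0 0.095;0.64 0 0 0 0 0 0;0.64 0 0 0 0 0 0")

```text
clock: 1.6
eef_pos: [0.5143, -0.2995, 0.2394]
ee_rot: [-0.0, 0.387, 0.922, 0.0]
ft_force: [-1.0, 0.2, -0.1]
opening: 0.0315
finger_force: 0.0
```

```bash
python3 - <<'E'
from h import *
t=snapshot("top")[:,:,::-1].copy();s=snapshot("side")[:,:,::-1].copy()
cv2.imwrite("pics/top1.png",t);cv2.imwrite("pics/side1.png",s)
st=get_state();print(st["clock"],st["eef_pos"],st["ee_rot"],st["joint_positions"],st["opening"])
cv2.imwrite("pics/c2.png",np.hstack([crop(s,300,200,100,150,4),crop(s,130,190,100,150,4)]))
print(proj("side",[[.5054,.1046,.055]]))
E
```

```text
1.7 [ 0.51434504 -0.29962767  0.23957106] [-1.43588378e-04  3.86440161e-01  9.22314469e-01  4.75808093e-05] [-7.24126594e-01  4.69485182e-01  1.27021769e+00 -2.26348250e-06
  1.40219231e+00 -1.50138498e+00] 0.031409738658853194
[[256.8655581  208.91751571]]
```

View pics/side1.png

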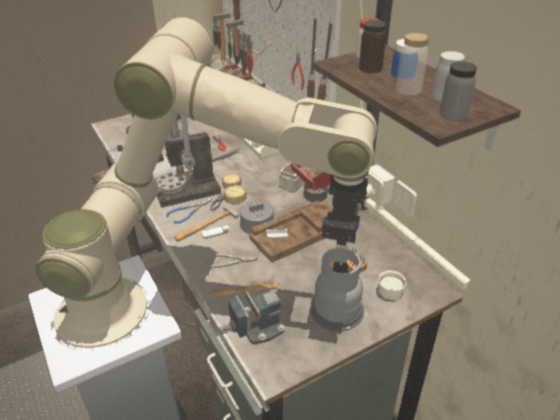

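The arm hovers over the bottle at (342,240), and the cap is now visible at (257,214). I'll zoom in on the cap and the knob.

```bash
python3 - <<'E'
from h import *
t=cv2.imread("pics/top1.png");s=cv2.imread("pics/side1.png")
B=(.5146,-.2988);by=-.19
a=crop(s,232,192,50,50,8);b=crop(s,310,210,80,80,5);e=crop(t,352,170,80,80,5)
im=np.hstack([a,b]);cv2.imwrite("pics/c2.png",im)
E
```

```text
(no output)
```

View pics/c2.png

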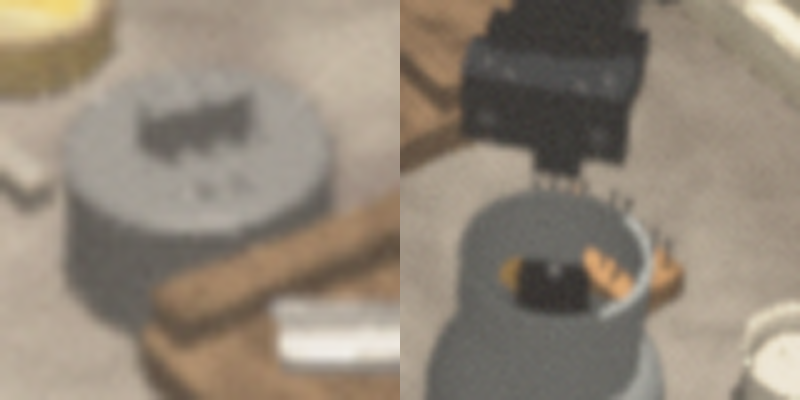

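Nothing shows a slot on the part of the cap I can see, because the board hides its -y side. I'll check it when lifting the cap. Descending over the knob now.

Call:
carry_out(commands="0.64 0 0 -0.016 0 0 0;0.64 0 0 -0.016 0 0 0;0.64 0 0 -0.016 0 0 0;0.64 0 0 -0.016 0 0 0;0.64 0 0 -0.016 0 0 0;0.64 0 0 -0.015 0 0 0;0.64 0 0 0 0 0 0;0.64 0 0 0 0 0 0")

```text
clock: 2.37
eef_pos: [0.5143, -0.2996, 0.1446]
ee_rot: [-0.0, 0.386, 0.923, 0.0]
ft_force: [0.3, -0.1, 0.8]
opening: 0.0316
finger_force: 0.0
```

Call:
carry_out(commands="0.78 0 0 0 0 0 0;0.9 0 0 0 0 0 0;0.95 0 0 0 0 0 0;0.95 0 0 0 0 0 0;0.95 0 0 0 0 0 0;0.95 0 0 0 0 0 0", newtons=20)

```text
clock: 2.87
eef_pos: [0.5143, -0.3002, 0.1457]
ee_rot: [0.0, 0.385, 0.923, -0.001]
ft_force: [-5.3, -1.3, 6.6]
opening: 0.0134
finger_force: 19.8
```

```bash
cat > m.py <<'E'
from plant import *
import numpy as np
from scipy.spatial.transform import Rotation as R
s=get_state();w,x,y,z=s["ee_rot"];q=R.from_quat([x,y,z,w]);Y=q.as_matrix()[:,1]
g=s["eef_pos"]
print(s["clock"],g.round(4),"yang",np.arctan2(Y[1],Y[0]).round(4),"F",s["ft_force"].round(2),"M",s["moment"].round(3),"op",round(s["opening"],4),s["finger_force"],"j6",s["joint_positions"][5].round(4),s["joint_torque"][5].round(3),"q",(-.19+np.pi/2-np.arctan2(Y[1],Y[0])).round(3))
E
python3 m.py
```

```text
2.8667 [ 0.5143 -0.3002  0.1457] yang 0.7797 F [-5.29 -1.26  6.65] M [-0.291  0.646  0.03 ] op 0.0134 19.818307757377625 j6 -1.5039 0.008 q 0.601
```

Call:
carry_out(commands="0.95 -0.0005 0 0.0015 0 0 0;0.95 0 0 0 0 0 0;0.95 0 0 0 0 0 -0.03;0.95 0 0 0 0 0 -0.06;0.95 0 0 0 0 0 -0.06;0.95 0 0 0 0 0 -0.06;0.95 0 0 0 0 0 0;0.95 0 0 0 0 0 0", newtons=35)

```text
clock: 3.53
eef_pos: [0.5141, -0.3002, 0.1458]
ee_rot: [0.001, 0.48, 0.877, -0.0]
ft_force: [1.2, -5.4, -4.9]
opening: 0.0132
finger_force: 34.8
```

```bash
python3 m.py
```

```text
3.5333 [ 0.5141 -0.3002  0.1458] yang 0.5692 F [ 1.19 -5.38 -4.91] M [-0.919 -0.322 -0.063] op 0.0132 34.81536269187927 j6 -1.2941 0.066 q 0.812
```

Call:
carry_out(commands="0.95 0 -0.0005 0 0 0 -0.04;0.95 0 0 0 0 0 -0.04;0.95 0 0 0 0 0 -0.04;0.95 0 0 0 0 0 -0.04")

```text
clock: 3.87
eef_pos: [0.514, -0.3003, 0.1458]
ee_rot: [0.0, 0.549, 0.836, 0.0]
ft_force: [0.3, -2.7, -4.0]
opening: 0.0136
finger_force: 34.8
```

```bash
python3 m.py
```

```text
3.8667 [ 0.514  -0.3003  0.1458] yang 0.4079 F [ 0.27 -2.66 -3.98] M [-0.565 -0.197  0.067] op 0.0136 34.78567957878113 j6 -1.1334 -0.543 q 0.973
```

Call:
carry_out(commands="0.95 0 0 0 0 0 0;0.95 0 0 0 0 0 0")

```text
clock: 4.03
eef_pos: [0.514, -0.3003, 0.1458]
ee_rot: [0.0, 0.548, 0.836, 0.0]
ft_force: [2.0, -4.6, -5.8]
opening: 0.0139
finger_force: 34.8
```

```bash
python3 m.py
```

```text
4.0333 [ 0.514  -0.3003  0.1458] yang 0.4108 F [ 2.04 -4.58 -5.85] M [-0.704 -0.443 -0.05 ] op 0.0139 34.81773912906647 j6 -1.1363 0.071 q 0.97
```

Call:
carry_out(commands="0.95 0 0 0 0 0 -0.04;0.95 0 0 0 0 0 -0.04;0.95 0 0 0 0 0 -0.04;0.95 0 0 0 0 0 0;0.95 0 0 0 0 0 0;0.95 0 0 0 0 0 0")

```text
clock: 4.53
eef_pos: [0.5139, -0.3003, 0.1458]
ee_rot: [0.0, 0.597, 0.802, -0.0]
ft_force: [2.2, -5.1, -7.0]
opening: 0.0135
finger_force: 34.8
```

```bash
python3 m.py
```

```text
4.5333 [ 0.5139 -0.3003  0.1458] yang 0.292 F [ 2.24 -5.07 -7.05] M [-0.856 -0.383 -0.052] op 0.0135 34.81952726840973 j6 -1.0174 -0.058 q 1.089
```

Call:
carry_out(commands="0.95 0 0 0.0008 0 0 -0.03;0.95 0 0 0 0 0 -0.03;0.95 0 0 0 0 0 -0.02;0.95 0 0 0 0 0 -0.01;0.95 0 0 0 0 0 -0.005;0.95 0 0 0 0 0 -0.005;0.95 0 0 0 0 0 -0.005;0.95 0 0 0 0 0 -0.005")

```text
clock: 5.2
eef_pos: [0.5139, -0.3003, 0.1459]
ee_rot: [-0.0, 0.64, 0.768, -0.0]
ft_force: [4.7, -5.7, -12.3]
opening: 0.0135
finger_force: 34.8
```

```bash
python3 m.py
```

```text
5.2 [ 0.5139 -0.3003  0.1459] yang 0.182 F [  4.75  -5.66 -12.32] M [-1.156 -0.743  0.089] op 0.0135 34.78236436843872 j6 -0.9074 0.008 q 1.199
```

Call:
carry_out(commands="0.95 0 0 0.0005 0 0 -0.03;0.95 0 0 0 0 0 -0.03;0.95 0 0 0 0 0 -0.02;0.95 0 0 0 0 0 -0.01;0.95 0 0 0 0 0 -0.005;0.95 0 0 0 0 0 -0.005;0.95 0 0 0 0 0 -0.005;0.95 0 0 0 0 0 -0.005")

```text
clock: 5.87
eef_pos: [0.5138, -0.3003, 0.1459]
ee_rot: [-0.0, 0.681, 0.732, -0.0]
ft_force: [4.8, -6.9, -15.6]
opening: 0.0134
finger_force: 34.8
```

```bash
python3 m.py
```

```text
5.8667 [ 0.5138 -0.3003  0.1459] yang 0.0721 F [  4.79  -6.88 -15.63] M [-1.262 -0.91   0.141] op 0.0134 34.79272484779358 j6 -0.7976 0.099 q 1.309
```

Call:
carry_out(commands="0.95 0.0004 -0.0004 -0.0015 0 0 -0.01;0.95 0 0 0 0 0 -0.01;0.95 0 0 0 0 0 -0.01;0.95 0 0 0 0 0 -0.005;0.95 0 0 0 0 0 -0.005;0.95 0 0 0 0 0 -0.005;0.95 0 0 0 0 0 -0.005;0.95 0 0 0 0 0 -0.005")

```text
clock: 6.53
eef_pos: [0.5139, -0.3004, 0.1458]
ee_rot: [-0.001, 0.702, 0.712, -0.0]
ft_force: [-5.2, -1.6, -4.5]
opening: 0.0138
finger_force: 34.8
```

```bash
python3 m.py
```

```text
6.5333 [ 0.5139 -0.3004  0.1458] yang 0.0148 F [-5.18 -1.55 -4.55] M [-0.362  0.747  0.232] op 0.0138 34.822441935539246 j6 -0.7401 0.146 q 1.366
```

Call:
carry_out(commands="0.95 0 0 0 0 0 -0.015;0.95 0 0 0 0 0 -0.015;0.95 0 0 0 0 0 -0.01;0.95 0 0 0 0 0 -0.005;0.95 0 0 0 0 0 -0.005;0.95 0 0 0 0 0 -0.005;0.95 0 0 0 0 0 -0.005;0.95 0 0 0 0 0 -0.005")

```text
clock: 7.2
eef_pos: [0.5139, -0.3004, 0.1458]
ee_rot: [-0.001, 0.725, 0.689, -0.0]
ft_force: [-5.6, -2.4, -4.2]
opening: 0.0133
finger_force: 34.9
```

```bash
python3 m.py
```

```text
7.2 [ 0.5139 -0.3004  0.1458] yang -0.0501 F [-5.6  -2.36 -4.15] M [-0.415  0.728  0.291] op 0.0133 34.860026836395264 j6 -0.6751 0.2 q 1.431
```

Torque is rising at about 1 N m/rad (roughly 0.2–0.29 now), so the seat is engaged. I'll go about 0.1 rad further.

Call:
carry_out(commands="0.95 0 0 0 0 0 -0.02;0.95 0 0 0 0 0 -0.02;0.95 0 0 0 0 0 -0.02;0.95 0 0 0 0 0 -0.015;0.95 0 0 0 0 0 -0.01;0.95 0 0 0 0 0 -0.005;0.95 0 0 0 0 0 -0.005;0.95 0 0 0 0 0 -0.005")

```text
clock: 7.87
eef_pos: [0.5139, -0.3004, 0.1458]
ee_rot: [-0.001, 0.758, 0.652, -0.0]
ft_force: [-5.4, -2.3, -4.2]
opening: 0.0138
finger_force: 35.0
```

```bash
python3 m.py
```

```text
7.8667 [ 0.5139 -0.3004  0.1458] yang -0.1499 F [-5.44 -2.27 -4.18] M [-0.338  0.778  0.353] op 0.0138 34.95458543300629 j6 -0.5753 0.278 q 1.531
```

Call:
carry_out(commands="0.95 0 0 0 0 0 0;0.95 0 0 0 0 0 0")

```text
clock: 8.03
eef_pos: [0.5139, -0.3004, 0.1458]
ee_rot: [-0.001, 0.758, 0.652, -0.0]
ft_force: [-4.7, -1.6, -3.8]
opening: 0.0138
finger_force: 34.9
```

```bash
python3 m.py
```

```text
8.0333 [ 0.5139 -0.3004  0.1458] yang -0.1497 F [-4.66 -1.6  -3.77] M [-0.364  0.812  0.342] op 0.0138 34.93491053581238 j6 -0.5755 0.354 q 1.531
```

Settled at 0.35 N m on both sensors, in the middle of the 0.22–0.52 window. I'll let go and rise.

Call:
carry_out(commands="0.8 0 0 0 0 0 0;0.64 0 0 0 0 0 0;0.64 0 0 0 0 0 0;0.64 0 0 0 0 0 0;0.64 0 0 0.015 0 0 0;0.64 0 0 0.02 0 0 0;0.64 0 0 0.03 0 0 0;0.64 0 0 0.03 0 0 0")

```text
clock: 8.7
eef_pos: [0.5143, -0.3002, 0.2421]
ee_rot: [-0.0, 0.758, 0.652, 0.0]
ft_force: [0.3, -0.5, 0.3]
opening: 0.0318
finger_force: 0.0
```

Call:
carry_out(commands="0.5 -0.0007 0.035 0 0 0 0.125;0.5 -0.0007 0.035 0 0 0 0.125;0.5 -0.0007 0.035 0 0 0 0.125;0.5 -0.0007 0.035 0 0 0 0.125;0.5 -0.0007 0.035 0 0 0 0.125;0.5 -0.0007 0.035 0 0 0 0.125;0.5 -0.0007 0.035 0 0 0 0.125;0.5 -0.0007 0.035 0 0 0 0.125;0.5 -0.0007 0.035 0 0 0 0.125;0.5 -0.0007 0.035 0 0 0 0.125;0.5 -0.0007 0.035 0 0 0 0.125;0.5 -0.0007 0.020 0 0 0 0.125")

```text
clock: 9.7
eef_pos: [0.5055, 0.1078, 0.2415]
ee_rot: [0.001, 0.106, 0.994, 0.001]
ft_force: [0.2, 1.2, -0.1]
opening: 0.0438
finger_force: 0.0
```

Call:
carry_out(commands="0.5 0 0 -0.02 0 0 0.05;0.5 0 0 -0.02 0 0 0;0.5 0 0 0 0 0 0;0.5 0 0 0 0 0 0")

```text
clock: 10.03
eef_pos: [0.5058, 0.1046, 0.2012]
ee_rot: [-0.0, 0.085, 0.996, 0.0]
ft_force: [0.8, -0.1, 0.2]
opening: 0.0437
finger_force: 0.0
```

```bash
python3 m.py; python3 - <<'E'
from h import *
t=snapshot("top")[:,:,::-1].copy();x,y,k=362,180,8
g=crop(t,x,y,75,60,k);B=(.5146,-.2988)
cv2.imwrite("pics/b3.png",g)
E
```

```text
10.0333 [0.5058 0.1046 0.2012] yang 1.3997 F [ 0.81 -0.11  0.24] M [ 0.057 -0.094 -0.021] op 0.0437 0.0 j6 -1.423 -0.017 q -0.019
```

View pics/b3.png

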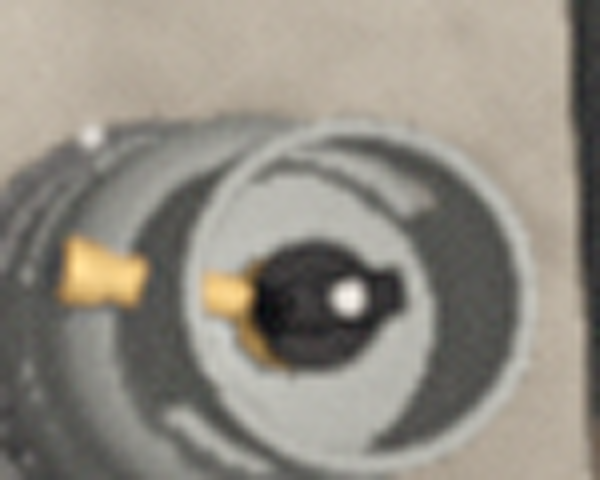

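Knob has turned and the bottle is free; the outlet runs from (62,272) to (225,295) in the crop. I'll descend to the cap grip.

Call:
carry_out(commands="0.5 0 0 -0.03 0 0 0;0.5 0 0 -0.03 0 0 0;0.5 0 0 -0.03 0 0 0;0.5 0 0 -0.025 0 0 0;0.5 0 0 -0.015 0 0 0;0.5 0 0 -0.012 0 0 0;0.5 0 0 0 0 0 0;0.5 0 0 0 0 0 0;0.95 0 0 0 0 0 0;0.95 0 0 0 0 0 0;0.95 0 0 0 0 0 0;0.95 0 0 0 0 0 0", newtons=15)

```text
clock: 11.08
eef_pos: [0.5062, 0.1045, 0.0597]
ee_rot: [0.001, 0.085, 0.996, 0.0]
ft_force: [0.4, 0.3, -0.6]
opening: 0.0195
finger_force: 0.0
```

```bash
python3 m.py; python3 - <<'E'
from h import *
for a,b in (((362+62/8,180+272/8),(362+225/8,180+295/8)),((350+102/5,182+158/5),(350+205/5,182+174/5))):
    o,i=ray("top",a,.1235),ray("top",b,.1235);d=o-i;print(o,i,"yaw",np.arctan2(-d[0],d[1]))
    e=o-np.array([.514,-.3002,0]);print("yaw from axis",np.arctan2(-e[0],e[1]),np.hypot(e[0],e[1]))
E
```

```text
11.0833 [0.5062 0.1045 0.0597] yang 1.3999 F [ 0.35  0.31 -0.6 ] M [ 0.048 -0.154  0.055] op 0.0195 0.0 j6 -1.4234 0.001 q -0.019
[ 0.52528618 -0.23562931  0.1235    ] [ 0.5184164  -0.27940984  0.1235    ] yaw -0.15564470107722675
yaw from axis -0.17303987304978197 0.06554961453597995
[ 0.52612283 -0.23706589  0.1235    ] [ 0.51854723 -0.28131112  0.1235    ] yaw -0.16957411787450144
yaw from axis -0.1897079793398494 0.06428747305687552
```

Call:
carry_out(commands="0.95 0 0 0 0 0 0;0.95 0 0 0 0 0 0;0.95 0 0 0 0 0 0;0.95 0 0 0.01 0 0 0;0.95 0 0 0.02 0 0 0;0.95 0 0 0.03 0 0 0;0.95 0 0 0.04 0 0 0;0.95 0 0 0.04 0 0 0;0.95 0 0 0.04 0 0 0;0.95 0 0 0.02 0 0 0;0.95 0 0 0 0 0 0;0.95 0 0 0 0 0 0", newtons=25)

```text
clock: 12.08
eef_pos: [0.5058, 0.1044, 0.2596]
ee_rot: [0.001, 0.085, 0.996, -0.0]
ft_force: [0.0, 0.3, -2.2]
opening: 0.0139
finger_force: 25.0
```

```bash
python3 m.py; python3 - <<'E'
from h import *
s=snapshot("side")[:,:,::-1].copy();p=proj("side",[[.505,.105,.17]])[0].astype(int);print(p)
x,y=p[0]-50,p[1]-40
cv2.imwrite("pics/s4.png",crop(s,x,y,100,80,7))
E
```

```text
12.0833 [0.5058 0.1044 0.2596] yang 1.4 F [ 0.03  0.28 -2.2 ] M [ 0.078 -0.155 -0.01 ] op 0.0139 24.982050103135407 j6 -1.4234 0.0 q -0.019
[255 176]
```

View pics/s4.png

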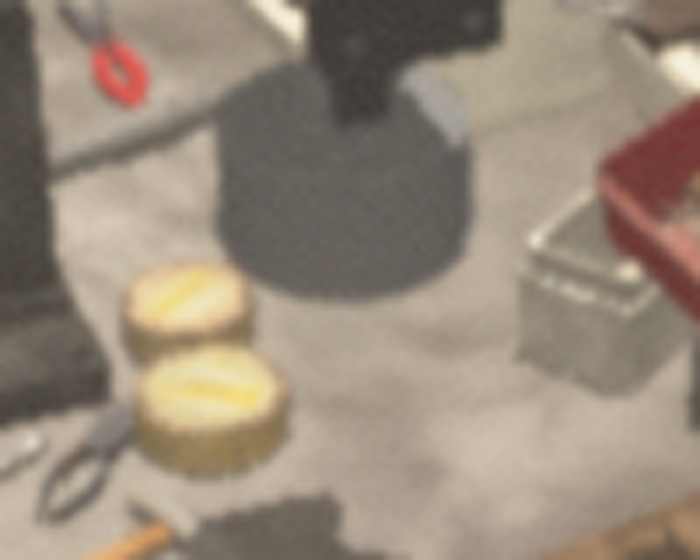

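The -y side of the lifted cap (bottom edge along (220–470,290)) is unbroken, so the slot faces +y as the outlet does. Cap yaw is -0.171 against the outlet's -0.17, so no turn is needed. Carrying it over.

Call:
carry_out(commands="0.95 0.0007 -0.015 0.002 0 0 0;0.95 0.0007 -0.03 0.002 0 0 0;0.95 0.0007 -0.04 0 0 0 0;0.95 0.0007 -0.04 0 0 0 0;0.95 0.0007 -0.04 0 0 0 0;0.95 0.0007 -0.04 0 0 0 0;0.95 0.0007 -0.04 0 0 0 0;0.95 0.0007 -0.04 0 0 0 0;0.95 0.0007 -0.04 0 0 0 0;0.95 0.0007 -0.04 0 0 0 0;0.95 0.0007 -0.025 0 0 0 0;0.95 0.0007 -0.0144 0 0 0 0")

```text
clock: 13.13
eef_pos: [0.5131, -0.3028, 0.2602]
ee_rot: [-0.002, 0.087, 0.996, 0.001]
ft_force: [0.4, 1.0, -0.9]
opening: 0.0137
finger_force: 25.0
```

Call:
carry_out(commands="0.95 0 0 0 0 0 0;0.95 0 0 0 0 0 0;0.95 0 0 0 0 0 0")

```text
clock: 13.38
eef_pos: [0.5142, -0.2988, 0.2621]
ee_rot: [-0.001, 0.085, 0.996, 0.001]
ft_force: [0.2, 0.1, -1.7]
opening: 0.0138
finger_force: 25.0
```

```bash
python3 m.py; python3 - <<'E'
from h import *
s=snapshot("side")[:,:,::-1].copy();t=snapshot("top")[:,:,::-1].copy();g=get_state()["eef_pos"]
zc=g[2]-.0597;C=g[:2];B=(.514,-.3002);out=[]
for n,im,x,y in(("side",s,290,215),("top",t,352,170)):
    a=crop(im,x,y,100,100,4)
    draw(a,n,place(circ(.0505,zc),C,0),x,y,4,(0,0,255));draw(a,n,place(circ(.0505,zc+.055),C,0),x,y,4,(0,0,255));draw(a,n,place(circ(.045,.17),B,0),x,y,4,(0,255,0));draw(a,n,place([[0,.041,.1235],[0,.067,.1235]],B,-.17),x,y,4,(255,0,0));out.append(a)
cv2.imwrite("pics/p5.png",np.hstack(out))
E
```

```text
13.3833 [ 0.5142 -0.2988  0.2621] yang 1.4007 F [ 0.19  0.12 -1.74] M [ 0.099 -0.161  0.022] op 0.0138 24.98219617176801 j6 -2.124 -0.004 q -0.02
```

View pics/p5.png

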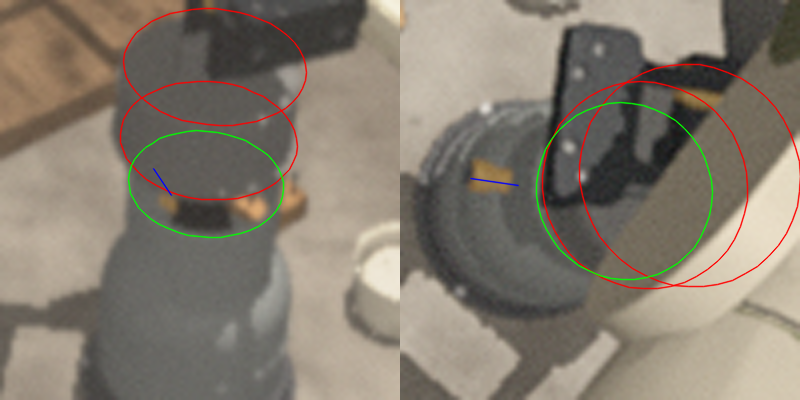

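The cap hangs over the collar, possibly about 1 mm toward -x of the tool. I'll correct that and descend by feel.

Call:
carry_out(commands="0.95 0.001 -0.0012 -0.01 0 0 0;0.95 0 0 -0.01 0 0 0;0.95 0 0 -0.008 0 0 0;0.95 0 0 -0.004 0 0 0;0.95 0 0 -0.003 0 0 0;0.95 0 0 -0.003 0 0 0;0.95 0 0 0 0 0 0;0.95 0 0 0 0 0 0")

```text
clock: 14.15
eef_pos: [0.5153, -0.3012, 0.2252]
ee_rot: [0.0, 0.085, 0.996, -0.0]
ft_force: [0.7, 0.8, -0.4]
opening: 0.0138
finger_force: 25.0
```

Call:
carry_out(commands="0.95 0 0 -0.003 0 0 0;0.95 0 0 -0.003 0 0 0;0.95 0 0 -0.003 0 0 0;0.95 0 0 0 0 0 0")

```text
clock: 14.48
eef_pos: [0.5151, -0.301, 0.2153]
ee_rot: [-0.0, 0.085, 0.996, 0.0]
ft_force: [0.2, 0.3, -0.7]
opening: 0.0136
finger_force: 25.0
```

Call:
carry_out(commands="0.95 0 0.0006 -0.004 0 0 0;0.95 0 0 -0.004 0 0 0;0.95 0 0 -0.004 0 0 0;0.95 0 0 -0.004 0 0 0;0.95 0 0 0 0 0 0;0.95 0 0 0 0 0 0")

```text
clock: 14.98
eef_pos: [0.5152, -0.3005, 0.1997]
ee_rot: [-0.0, 0.085, 0.996, 0.0]
ft_force: [0.1, 0.0, -1.4]
opening: 0.0137
finger_force: 25.0
```

Call:
carry_out(commands="0.95 0 0 -0.004 0 0 0;0.95 0 0 -0.004 0 0 0;0.95 0 0 -0.003 0 0 0;0.95 0 0 -0.003 0 0 0;0.95 0 0 0 0 0 0;0.95 0 0 0 0 0 0")

```text
clock: 15.48
eef_pos: [0.5153, -0.3005, 0.1859]
ee_rot: [-0.0, 0.085, 0.996, 0.0]
ft_force: [0.1, 0.5, -0.9]
opening: 0.0138
finger_force: 25.0
```

Call:
carry_out(commands="0.95 0 0 -0.002 0 0 0;0.95 0 0 -0.002 0 0 0;0.95 0 0 -0.0015 0 0 0;0.95 0 0 0 0 0 0;0.95 0 0 0 0 0 0")

```text
clock: 15.9
eef_pos: [0.5153, -0.3005, 0.1805]
ee_rot: [-0.0, 0.085, 0.996, 0.0]
ft_force: [-0.4, -0.2, -1.4]
opening: 0.0137
finger_force: 25.0
```

```bash
python3 m.py
```

```text
15.9 [ 0.5153 -0.3005  0.1805] yang 1.4 F [-0.41 -0.24 -1.37] M [ 0.08  -0.165 -0.046] op 0.0137 24.982191191520542 j6 -2.1242 0.0 q -0.019
```

Call:
carry_out(commands="0.95 0 0 -0.0005 0 0 0;0.95 0 0 -0.0005 0 0 0;0.95 0 0 -0.0005 0 0 0;0.95 0 0 0 0 0 0;0.95 0 0 0 0 0 0")

```text
clock: 16.32
eef_pos: [0.5153, -0.3005, 0.179]
ee_rot: [-0.0, 0.085, 0.996, -0.0]
ft_force: [-0.2, 0.1, -1.3]
opening: 0.0137
finger_force: 25.0
```

Call:
carry_out(commands="0.95 0 0 -0.0005 0 0 0;0.95 0 0 -0.0005 0 0 0;0.95 0 0 -0.0005 0 0 0;0.95 0 0 0 0 0 0;0.95 0 0 0 0 0 0")

```text
clock: 16.73
eef_pos: [0.5154, -0.3006, 0.1786]
ee_rot: [0.0, 0.085, 0.996, -0.0]
ft_force: [-2.4, 1.9, 6.5]
opening: 0.0135
finger_force: 25.0
```

Contact at tip 0.1786, which is home height. Releasing.

Call:
carry_out(commands="0.8 0 0 0.001 0 0 0;0.55 0 0 0 0 0 0;0.5 0 0 0 0 0 0;0.5 0 0 0 0 0 0;0.5 0 0 0.01 0 0 0;0.5 0 0 0.03 0 0 0;0.5 0 0 0.035 0 0 0;0.5 0 0 0.035 0 0 0;0.5 -0.02 0.03 0 0 0 0;0.5 -0.03 0.035 0 0 0 0;0.5 -0.03 0.035 0 0 0 0;0.5 -0.03 0.035 0 0 0 0")

```text
clock: 17.73
eef_pos: [0.4126, -0.1742, 0.2889]
ee_rot: [0.0, 0.085, 0.996, -0.0]
ft_force: [0.0, 0.1, 0.9]
opening: 0.0446
finger_force: 0.0
```

Call:
carry_out(commands="0.5 -0.03 0.04 0 0 0 0;0.5 -0.03 0.04 0 0 0 0;0.5 -0.03 0.04 0 0 0 0;0.5 0 0.04 0 0 0 0;0.5 0 0 0 0 0 0;0.5 0 0 0 0 0 0")

```text
clock: 18.23
eef_pos: [0.3389, -0.0343, 0.2895]
ee_rot: [0.001, 0.083, 0.997, -0.0]
ft_force: [0.2, -1.7, -0.2]
opening: 0.0439
finger_force: 0.0
```

```bash
python3 m.py; python3 - <<'E'
from h import *
s=snapshot("side")[:,:,::-1].copy();t=snapshot("top")[:,:,::-1].copy();B=(.514,-.3002);out=[]
for n,im,x,y in(("side",s,290,225),("top",t,352,170)):
    a=crop(im,x,y,100,100,4)
    draw(a,n,place(circ(.0505,.175),B,0),x,y,4,(0,0,255));draw(a,n,place(rect(.042,.014,.198),B,-.17),x,y,4,(0,255,0))
    out.append(a)
cv2.imwrite("pics/f6.png",np.hstack(out))
E
```

```text
18.2333 [ 0.3389 -0.0343  0.2895] yang 1.4039 F [ 0.15 -1.66 -0.24] M [ 0.081 -0.13   0.053] op 0.0439 0.0 j6 -1.8531 0.282 q -0.023
```

View pics/f6.png

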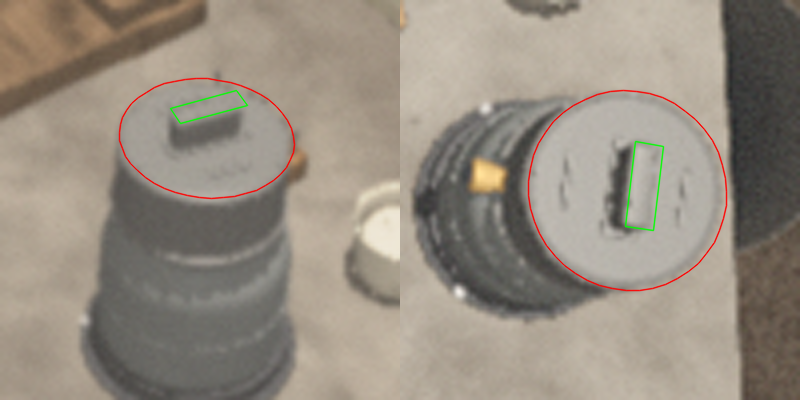

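The cap is level at home height, with the plate and bar matching the predicted outlines, the outlet nut free at (487,177), and the arm clear. I'll hand it in.

```bash
python3 -c "
from plant import *
print(job_done())"
```

```text
the job is handed in; nothing more can be done
None
```

The valve is shut at about 0.35 N m (firm from 0.22, spoiled at 0.52), the cap is level and fully down with its slot over the outlet and released, and the job is handed in at about 18 s; no verdict came back.

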